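# Fit a bayonet fuse carrier into a bench supply

### The arm

A 6-joint arm with a two-finger parallel gripper is mounted at the origin on a cart in front of the work surface, level with it; the furniture and walls round the work are solid. World frame = base frame: x ahead of the robot, y to its left, z up, the work surface at z = 0. Lengths are in m, angles in rad, forces in N, time in s.
With the tool pointing down it reaches from about 0.3 to 0.775 m from the base axis. Payload 14.6 kg.
Tool frame: the origin (TCP) lies midway between the tips of the shut fingers; the grasp point (between the pads) lies 19 mm behind it (ctrl.pinch_z is the distance from the TCP to the grasp point, in m); z points along the fingers, y is the line along which they close (so a half turn about z gives the same grasp; the last joint's range is limited). The gripper opens to 94 mm and grips with 3 to 60 N. Pads are 16 mm wide; open, the fingers measure 119 mm over their backs; the gripper's body (75 mm by 177 mm) begins 78 mm behind the grasp point.
Start: joints at [-1.289, 0.3, 1.521, -0, 1.321, -0.067], TCP at [0.188, -0.517, 0.205] pointing down, gripper open.
Joint ranges: [-3.03, 3.03], [-0.79, 2.21], [0.23, 2.52], [-1.04, 4.18], [0, 3.07], [-2.55, 2.55]. Speed limits (rad/s): [2.22, 2.22, 2.57, 3.14, 3.14, 3.14].

### API

Orientations are given as [roll, pitch, yaw] about the fixed x, y, z axes, in that order (R = Rz(yaw) Ry(pitch) Rx(roll)).
In Python, from station import ctrl gives the robot as it stands.
- The arm moves only by the tool jog_arm, never from a script. Its argument "motion" is a list of rows, each a list of 7 numbers: the shift along the tool's x, y, z in m, then the turn, a rotation vector about the tool's x, y, z in rad, then the opening, from -1 (shut) to 1 (fully open). In form: [[tx, ty, tz, rx, ry, rz, gripper], ...]. A call has 1 to 5 rows; each row shifts and turns the commanded pose from where the row before left it, along the tool's axes as they then stand; what a row does not reach is not made up. A row lasts 1/10 s, in which the tool goes at most 50 mm and 8.59 degrees, less where a joint would pass 70% of its speed; a pose out of reach is approached as far as the arm can. A call is refused whole if a number of a shift passes 0.05 or a number of a turn 0.15, either way. A call with a gripper value outside its range is refused whole. The fingers move at their own pace and stop on an object; "squeeze" is the grip in N (left out, the last holds). Time passes only in rows, so rows that do not move let the fingers close. It gives the time, the measured TCP pose, the force, the opening and the grip force at its end, in the units of the state.
- ctrl.get_obs(): the state, without advancing time (a new reading comes with each control period).
- ctrl.camera(name): name is "scene" or "top" or "wrist"; returns the picture (400x640x3 uint8, red, green, blue); there is no depth.
- ctrl.camera_model(name): a dict with "intrinsics" (3x3 intrinsics, pixels), "k1" (the pictures are not rectified: a ray, as slopes to the right and down, at radius r is drawn at 1 + k1 r^2 times it, then the intrinsics apply), "rvec" (rotation vector, rad) and "tvec" (3), from world to camera coordinates, as OpenCV has them. Camera axes: x right, y down, z forward; pixel columns grow to the right and rows downward; lengths in m; the calibration is good to about 2 mm. A picture is of the moment at which its call begins: read the wrist's pose just before it. camera_model takes no time and is no camera call; for the wrist camera it gives the pose at the moment of the call.
- ctrl.hand_in(): hands the job in; it is judged then, once.
The state is a dict: "time_s": time; "qpos": joint angles; "joint_vel": joint speeds; "tau": joint torques, N m; "ee_pos": TCP position; "eef_rot": TCP orientation; "force": force on the tool from outside, world axes, zero at the start; "moment": the same for the moment, N m; "grip_width": finger opening in m; "grip_force": force on a finger pad.
Only numpy, scipy, OpenCV 4.12 (cv2) and the standard library are available. Lean on these libraries where they do the work, as an engineer would, in place of code of your own. Each camera call takes 0.05 s, during which the arm holds its last target. There are 200 camera calls.

### The job

Pick up the loose fuse carrier and fit it into the bayonet socket on top of the grey supply box: feel for the slots, press it in against the spring, twist it clockwise (seen from above) to the stop, and let the spring lift it into its notch so that it stays locked and upright when you let go. Work gently: neither in pressing nor in twisting may the carrier bear on the socket with more than about 60 N. Leave the small tub, the bottle and the charger brick standing where they are.

Things in the scene. Friction and masses are not known exactly. Their poses are not given: they have to be found in the camera images.
- carrier_grip (a point): Loose black fuse carrier, 66 mm tall, about 120 g, upright on the desk. Point on its axis at the middle of its grip, 49 mm above its foot. The grip is an upright bar 36 mm long (along x), 16 mm thick (along y: grip it across this), 34 mm high. Just under the bar (30 to 33 mm above the foot) is a disc 31 mm across. z up.
- carrier_foot (a point): Centre of the carrier's underside, on its axis; axes as carrier_grip. The shank is 26 mm across, 30 mm long, chamfered at the foot. Two opposite steel lugs stick out along +x and -x, in line with the bar: 7 mm wide, out to 19 mm from the axis, 10 to 15 mm above the foot. A half turn makes no difference.
- fuse_carrier: The same carrier (origin at carrier_foot). In the socket: lugs resting on the rim, foot 10 mm deep; lugs pass under the catches with the foot deeper than 24 mm; disc meets the rim at 30 mm. Then it turns clockwise 1.05 rad to the notches, about 0.1 rad more to the stops. Let up there it rises to 20 mm: locked. Let up under a catch it stays at 24 mm, in the open slots it rises to 12 mm.
- socket_mouth (a point): Centre of the bayonet socket, level with the top of its flat grey metal rim, 60 mm above the desk; axes as the box. Bore 28 mm. Two opposite slots 10 mm wide, out to 22 mm from the axis, lie along the box's x to within 0.6 rad either way: fixed, but different each time and not measured. Look, or feel for them by turning the carrier under light pressure.
- socket_home (a point): Point on the socket's axis 20 mm below the rim, where the carrier's foot rests when locked. A spring plunger, 22 mm across, meets the foot 12 mm below the rim with 3 N, rising 0.6 N per mm (10 N at 24 mm). The rim and the end stops are rigid: against a stop the force mounts within about 0.03 rad of twist.
- supply_box: Fixed grey supply box, 120 mm (x) by 150 mm (y), 55 mm high; origin at the centre of its underside on the desk, 60 mm below socket_mouth. x points from its front face (two terminals and a switch) to its back, z up. Nothing on it stands higher than the socket's rim.
- small_tub: Bystander: a small clear open tub, 44 mm across and 34 mm high, beside the box; origin at the centre of its underside.
- flux_bottle: Bystander: a small bottle with a white cap, 31 mm across and 67 mm high, near the front edge of the desk; origin at the centre of its underside.
- charger_brick: Bystander: a beige charger brick, 43 x 34 x 32 mm, behind the work; origin at the centre of its underside.

How it is judged:
By the outcome, as a careful person would: the job done as asked, in the order asked, and still so for the second after the job is handed in, with the robot touching nothing.
It also fails if it takes over 72 s, if anything falls off the work surface, if the arm or the gripper's body presses on something with over 40 N, if the wrist force passes 120 N, or if a joint passes its speed limit or range.

## Working session

There is one attempt and no reset: what is moved stays moved. The work goes in short steps, Python scripts to look and compute and a tool call to move; the robot and the scene stay as the last step left them, time stands still between calls to the robot, and variables do not carry over. Pictures are saved under pics/ and viewed, at most 10 in all, crops included, and the job is handed in when it is done.

Besides the shell and the picture viewer there is one more tool, called after "Request:" as name([rows], argument=value, ...), one row to a line, values as JSON. jog_arm: Moves the arm, as the interface text tells. Its arguments: {"type":"object","properties":{"motion":{"type":"array"},"squeeze":{"type":"number"}},"required":["motion"]}

```bash
mkdir -p pics; cat > h.py <<'E'
import numpy as np, cv2
from station import ctrl
from scipy.spatial.transform import Rotation as R
def grab(n,f):
    m=ctrl.camera_model(n); im=ctrl.camera(n); cv2.imwrite(f'pics/{f}.png',im[:,:,::-1]); np.savez(f'pics/{f}.npz',**{k:np.array(v) for k,v in m.items()}); return im,m
def load(f): return cv2.imread(f'pics/{f}.png')[:,:,::-1], np.load(f'pics/{f}.npz')
def ray(m,uv):
    K=np.array(m['intrinsics']);d=np.array([m['k1'],0,0,0],float)
    p=cv2.undistortPoints(np.array(uv,float).reshape(-1,1,2),K,d).reshape(-1,2)
    Rm=cv2.Rodrigues(np.array(m['rvec'],float))[0]; c=-Rm.T@np.array(m['tvec']).ravel()
    return c,np.c_[p,np.ones(len(p))]@Rm
def onz(m,uv,z):
    c,d=ray(m,uv); return c+d*((z-c[2])/d[:,2])[:,None]
def proj(m,P):
    return cv2.projectPoints(np.array(P,float).reshape(-1,1,3),np.array(m['rvec'],float),np.array(m['tvec'],float),np.array(m['intrinsics']),np.array([m['k1'],0,0,0],float))[0].reshape(-1,2)
E
python3 - <<'E'
from h import *
o=ctrl.get_obs(); print(o['time_s'],o['ee_pos'],o['eef_rot'],o['force'],ctrl.pinch_z)
a,_=grab('scene','s0'); b,_=grab('top','t0'); 
for n in('s0','t0'): print({k:np.round(v,3).tolist() for k,v in load(n)[1].items()})
E
```

```text
0.0 [ 0.18789193 -0.51661754  0.20488117] [-3.14041088e+00 -7.76934683e-05  3.48804969e-01] [-0.56455917  0.18628039 -0.03404814] 0.0188
{'intrinsics': [[377.963, 0.0, 324.11], [0.0, 377.963, 197.287], [0.0, 0.0, 1.0]], 'k1': -0.046, 'rvec': [0.887, -2.228, 1.356], 'tvec': [0.397, 0.224, 0.596]}
{'intrinsics': [[483.565, 0.0, 324.505], [0.0, 483.565, 189.706], [0.0, 0.0, 1.0]], 'k1': 0.027, 'rvec': [2.234, -2.18, 0.027], 'tvec': [0.02, 0.499, 1.138]}
```

View pics/t0.png

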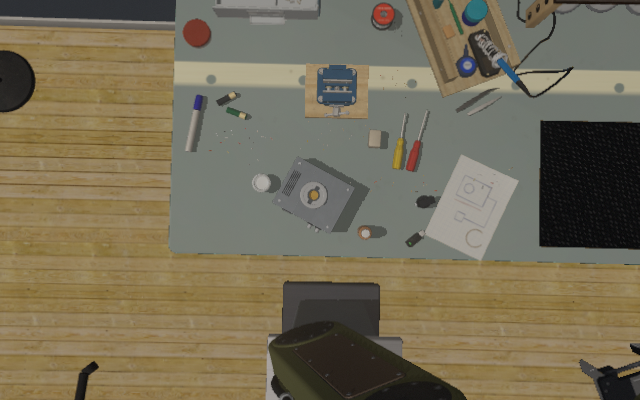

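View pics/s0.png

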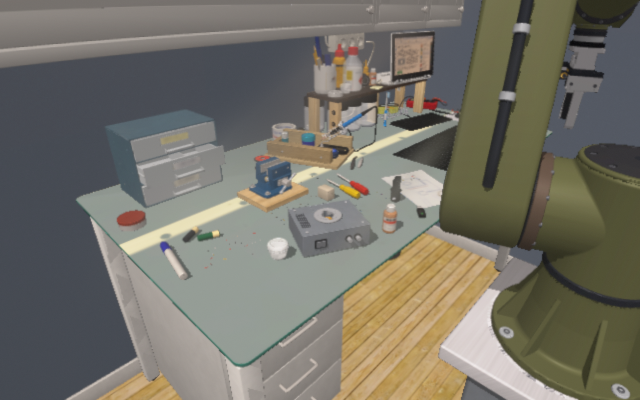

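The top view shows the socket at about (314,195) on the tilted box and the black carrier at about (425,202). The tub is at (262,183), the bottle at (365,232) and the brick at (375,139).

```bash
python3 - <<'E'
from h import *
im,m=load('t0'); s,ms=load('s0')
a=cv2.resize(im[150:250,265:365],None,fx=4,fy=4,interpolation=cv2.INTER_CUBIC)
b=cv2.resize(im[180:230,400:450],None,fx=8,fy=8,interpolation=cv2.INTER_CUBIC)
c=cv2.resize(s[165:215,370:420],None,fx=8,fy=8,interpolation=cv2.INTER_CUBIC)[:, :]
d=np.zeros((400,0,3),np.uint8)
cv2.imwrite('pics/c1.png',cv2.resize(np.hstack([a,b]),(800,400))[:,:,::-1])
print(onz(m,[[314,195]],.06),onz(m,[[425,202]],.066),onz(m,[[365,232]],.067),onz(m,[[262,183]],.034),onz(m,[[375,139]],.03),onz(m,[[415,239]],0))
# box outline
print(onz(m,[[299,158],[368,187],[275,196],[340,232]],.055))
print(onz(m,[[289,284]],0))
E
```

```text
[[0.48395883 0.05574936 0.06      ]] [[ 0.47430142 -0.19341401  0.066     ]] [[ 0.40392164 -0.06053585  0.067     ]] [[0.50913411 0.17719436 0.034     ]] [[ 0.61801148 -0.08203732  0.03      ]] [[ 0.38641183 -0.18498116  0.        ]]
[[ 0.56721866  0.09203224  0.055     ]
 [ 0.50517091 -0.0660847   0.055     ]
 [ 0.4796039   0.14417352  0.055     ]
 [ 0.4018099  -0.00503283  0.055     ]]
[[0.27283013 0.1109813  0.        ]]
```

View pics/c1.png

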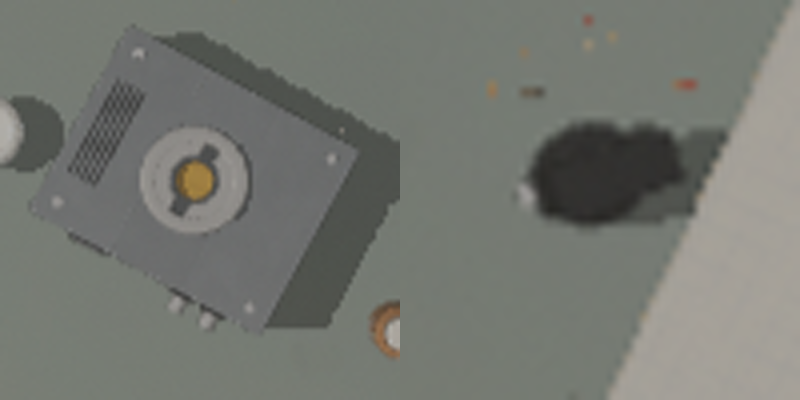

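The crop shows the slots running from lower left (180,208) to upper right (208,152), almost along the box's x. One carrier lug is visible at (525,190), so the bar runs roughly along world -y, tilted slightly towards +x. I'll go above the carrier for a wrist view.

Request:
jog_arm([
  [0.036,-0.02,0,0,0,0,1],
  [0.036,-0.02,0,0,0,0,1],
  [0.036,-0.02,0,0,0,0,1],
  [0.036,-0.02,0,0,0,0,1],
  [0.036,-0.02,0,0,0,0,1],
])

```text
time_s: 0.6
ee_pos: [0.3237, -0.3599, 0.2053]
eef_rot: [-3.141, 0.0, 0.349]
force: [-0.6, -0.5, -0.3]
grip_width: 0.0943
grip_force: 0.0
```

Request:
jog_arm([
  [0.036,-0.02,0,0,0,0,1],
  [0.036,-0.02,0,0,0,0,1],
  [0.036,-0.02,0,0,0,0,1],
  [0.036,-0.02,0,0,0,0,1],
  [0.036,-0.02,0,0,0,0,1],
])

```text
time_s: 1.1
ee_pos: [0.4587, -0.2043, 0.2053]
eef_rot: [-3.141, 0.0, 0.349]
force: [1.4, -0.2, -0.3]
grip_width: 0.0939
grip_force: 0.0
```

Request:
jog_arm([
  [0,0,0,0,0,-0.147,1],
  [0,0,0,0,0,-0.147,1],
  [0,0,0,0,0,-0.147,1],
  [0,0,0,0,0,-0.147,1],
  [0,0,0,0,0,-0.147,1],
])

```text
time_s: 1.6
ee_pos: [0.4578, -0.2058, 0.2052]
eef_rot: [-3.141, -0.0, 1.09]
force: [0.2, -0.9, 0.4]
grip_width: 0.0938
grip_force: 0.0
```

Request:
jog_arm([
  [0,0,0,0,0,-0.147,1],
  [0,0,0,0,0,-0.147,1],
  [0,0,0,0,0,-0.147,1],
  [0,0,0,0,0,-0.147,1],
  [0,0,0,0,0,-0.147,1],
])

```text
time_s: 2.1
ee_pos: [0.4578, -0.2058, 0.2052]
eef_rot: [-3.141, -0.0, 1.825]
force: [-0.5, -0.2, 1.2]
grip_width: 0.0943
grip_force: 0.0
```

```bash
python3 - <<'E'
from h import *
o=ctrl.get_obs(); print(o['time_s'],o['ee_pos'],o['eef_rot'],o['force'],o['qpos'])
_,m=grab('wrist','w0'); print(ray(m,[[320,200]]),proj(m,[[.474,-.193,.066],[.474,-.193,0]]))
E
```

```text
2.1 [ 0.45779614 -0.2057968   0.20516285] [-3.14112273e+00 -4.53412517e-04  1.82483420e+00] [-0.5478384  -0.23307868  1.20987321] [-4.95459998e-01  1.93333172e-01  1.65441492e+00  1.22285084e-05
  1.29449746e+00 -7.49501312e-01]
(array([ 0.43849373, -0.13492852,  0.38363657]), array([[ 0.0647125 , -0.24033629, -0.96854199]])) [[337.92409039 184.96709849]
 [334.85449648 174.53773875]]
```

View pics/w0.png

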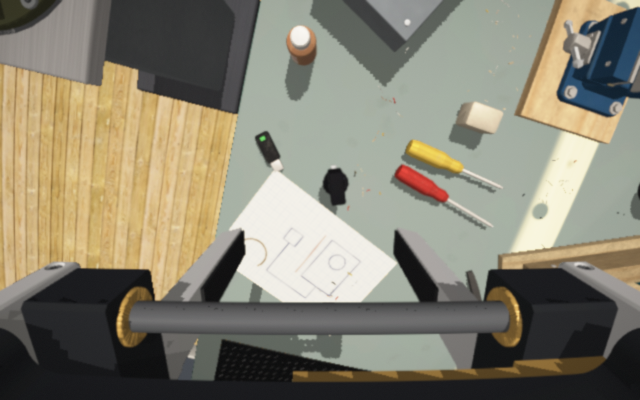

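The wrist view shows the carrier at about (336,185), with its bar pointing nearly straight down the image.

```bash
python3 - <<'E'
from h import *
im,m=load('w0')
cv2.imwrite('pics/c2.png',cv2.resize(im[155:215,305:365],None,fx=10,fy=10,interpolation=cv2.INTER_CUBIC)[:,:,::-1])
g=im.max(2); k=(g<60).astype(np.uint8); n,l,st,ce=cv2.connectedComponentsWithStats(k[150:220,300:370])
print(st[1:],ce[1:]+[300,150])
# orientation of the top (bar) : darker pixels
E
```

```text
[[ 23  19  25  36 623]] [[335.54414125 185.71268058]]
```

View pics/c2.png

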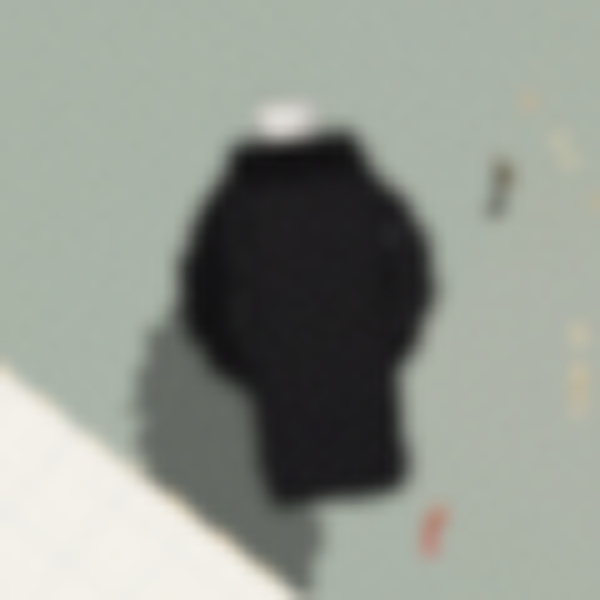

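The enlarged crop shows the bar's near end at (275,500)–(405,488) and the disc centre at about (308,285). The lug is at (285,118).

```bash
python3 - <<'E'
from h import *
im,m=load('w0')
f=lambda p:np.array(p)/10+[304.55,154.55]
print('top centre',onz(m,f([[325,348]]),.066)); print('disc',onz(m,f([[308,285]]),.033))
e=onz(m,f([[275,500],[405,488],[405,470],[393,370]]),.066); print('width',np.linalg.norm(e[0]-e[1]))
d=e[0]-e[1]; print('yaw from end',np.arctan2(d[1],d[0])-np.pi/2, ); d=e[3]-e[2]; print('yaw side',np.arctan2(d[1],d[0]))
l=onz(m,f([[287,100]]),.0125); print('lug tip',l, l-onz(m,f([[308,285]]),.033))
im,mt=load('t0'); print('top-view disc',onz(mt,np.array([[590,175]])/8*1+[[350-.0,180]],.033) )
E
```

```text
top centre [[ 0.47436456 -0.19782975  0.066     ]]
disc [[ 0.47416168 -0.19758421  0.033     ]]
width 0.014085483423270529
yaw from end -4.3630497660721295
yaw side 1.9612127433748547
lug tip [[ 0.46769994 -0.17969774  0.0125    ]] [[-0.00646174  0.01788647 -0.0205    ]]
top-view disc [[ 0.47471915 -0.19733618  0.033     ]]
```

Request:
jog_arm([
  [0.0037,0.018,0,0,0,0,1],
  [0,0,0.025,0,0,-0.105,1],
  [0,0,0.035,0,0,0,1],
  [0,0,0.035,0,0,0,1],
  [0,0,0,0,0,0,1],
], squeeze=25)

```text
time_s: 2.65
ee_pos: [0.4724, -0.1968, 0.1066]
eef_rot: [-3.137, -0.005, 1.921]
force: [-0.3, -0.8, 0.4]
grip_width: 0.094
grip_force: 0.0
```

```bash
python3 - <<'E'
from h import *
o=ctrl.get_obs(); print(o['ee_pos'],o['eef_rot'],o['force'])
im,m=grab('wrist','w1')
p=proj(m,[[.4743,-.1977,.066],[.4743,-.1977,.033]]);print(p)
x,y=p[0].astype(int); print(x,y)
cv2.imwrite('pics/c3.png',cv2.resize(im[max(0,y-70):y+80,x-75:x+75],None,fx=4,fy=4,interpolation=cv2.INTER_CUBIC)[:,:,::-1])
E
```

```text
[ 0.47244735 -0.19683049  0.10660882] [-3.1365333  -0.00538729  1.92116581] [-0.31801604 -0.77446278  0.40031182]
[[322.59706052 224.16162894]
 [322.37378186 211.8928068 ]]
322 224
```

View pics/c3.png

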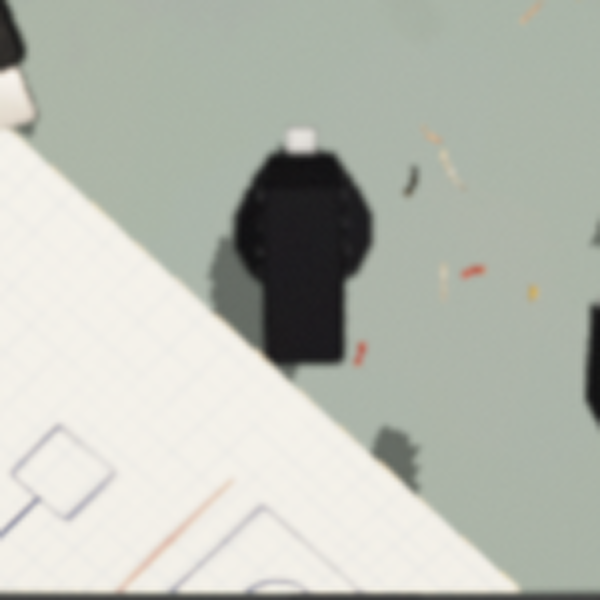

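The bar is vertical in the image and centred at about (304,273), so it is aligned with the tool to within 1–2 mm. I'll descend and grip.

Request:
jog_arm([
  [0,0.0015,0.024,0,0,0,1],
  [0,0,0.024,0,0,0,1],
  [0,0,0.0215,0,0,0,1],
  [0,0,0,0,0,0,1],
  [0,0,0,0,0,0,-1],
], squeeze=25)

```text
time_s: 3.2
ee_pos: [0.4767, -0.1978, 0.0428]
eef_rot: [3.14, 0.001, 1.923]
force: [1.2, 0.2, -0.2]
grip_width: 0.089
grip_force: 0.0
```

Request:
jog_arm([
  [0,0,0,0,0,0,-1],
  [0,0,0,0,0,0,-1],
  [0,0,0,0,0,0,-1],
  [0,0,0,0,0,0,-1],
  [0,0,0,0,0,0,-1],
])

```text
time_s: 3.7
ee_pos: [0.4759, -0.1974, 0.0411]
eef_rot: [3.141, 0.0, 1.924]
force: [-0.8, 0.1, -0.6]
grip_width: 0.0495
grip_force: 0.0
```

Request:
jog_arm([
  [0.001,-0.0015,0.004,0,0,0,-1],
  [0,0,0,0,0,0,-1],
  [0,0,0,0,0,0,-1],
  [0,0,0,0,0,0,-1],
  [0,0,0,0,0,0,-1],
])

```text
time_s: 4.2
ee_pos: [0.4741, -0.1969, 0.0369]
eef_rot: [-3.142, -0.0, 1.924]
force: [0.7, -0.6, 0.2]
grip_width: 0.016
grip_force: 25.0
```

Request:
jog_arm([
  [0,0,0,0,0,0,-1],
  [0,0,0,0,0,0,-1],
  [0,0,0,0,0,0,-1],
  [0,0,0,0,0,0,-1],
])

```text
time_s: 4.6
ee_pos: [0.4741, -0.1969, 0.0369]
eef_rot: [-3.142, -0.0, 1.924]
force: [0.3, 0.5, -1.4]
grip_width: 0.0159
grip_force: 25.0
```

Request:
jog_arm([
  [0,0,-0.03,0,0,0,-1],
  [0,0,-0.03,0,0,0,-1],
  [0,0,-0.03,0,0,0,-1],
  [0,0,-0.03,0,0,0,-1],
  [0,0,-0.02,0,0,0,-1],
])

```text
time_s: 5.1
ee_pos: [0.4744, -0.197, 0.1791]
eef_rot: [3.14, 0.001, 1.924]
force: [0.4, -0.7, -1.6]
grip_width: 0.0159
grip_force: 25.0
```

Request:
jog_arm([
  [0.038,0.026,0,0,0,0,-1],
  [0.038,0.026,0,0,0,0,-1],
  [0.038,0.026,0,0,0,0,-1],
  [0.038,0.026,0,0,0,0,-1],
  [0.038,0.026,0,0,0,0,-1],
])

```text
time_s: 5.6
ee_pos: [0.5305, 0.0282, 0.177]
eef_rot: [3.142, 0.0, 1.924]
force: [0.7, 0.1, -2.2]
grip_width: 0.0156
grip_force: 25.0
```

Request:
jog_arm([
  [0,0,0,0,0,-0.14,-1],
  [0,0,0,0,0,-0.14,-1],
  [0,0,0,0,0,-0.14,-1],
  [0,0,0,0,0,-0.14,-1],
  [0,0,0,0,0,-0.14,-1],
])

```text
time_s: 6.1
ee_pos: [0.5303, 0.0264, 0.1768]
eef_rot: [-3.141, -0.0, 2.63]
force: [0.1, -0.8, -1.3]
grip_width: 0.016
grip_force: 25.0
```

Request:
jog_arm([
  [0,0,0,0,0,-0.056,-1],
  [0,0,0,0,0,0,-1],
  [0,0,0,0,0,0,-1],
])

```text
time_s: 6.4
ee_pos: [0.5304, 0.0263, 0.1769]
eef_rot: [-3.142, -0.0, 2.678]
force: [-0.2, -0.8, -2.0]
grip_width: 0.0158
grip_force: 25.0
```

```bash
python3 - <<'E'
from h import *
o=ctrl.get_obs(); print(o['ee_pos'],o['eef_rot'],o['force'],o['qpos'])
im,m=grab('wrist','w2')
p=proj(m,[[.484,.0557,.06]]);print(p)
E
```

```text
[0.53038824 0.02629515 0.17690496] [-3.14156476e+00 -1.16854343e-04  2.67777146e+00] [-0.23390241 -0.80061384 -1.97950158] [-1.94522712e-02  2.83106953e-01  1.61104517e+00  2.64157972e-05
  1.24755803e+00 -1.12643579e+00]
[[325.35394503 142.87587939]]
```

View pics/w2.png

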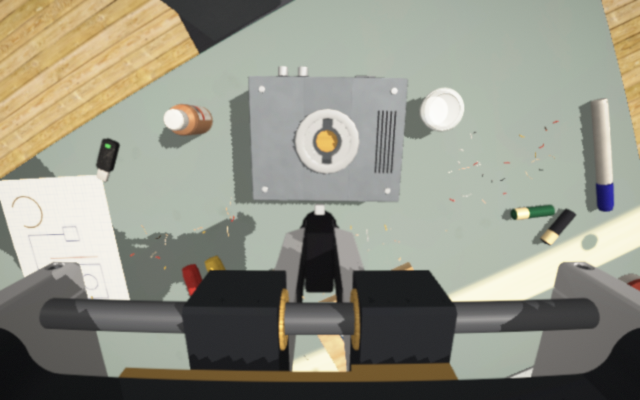

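The wrist view shows the socket at about (326,141) with its slots close to vertical. The held carrier is at about (320,250) with a lug visible at (320,210). Next I'll measure the socket numerically.

```bash
python3 - <<'E'
from h import *
im,m=load('w2')
x0,y0=285,100; c=im[y0:185,x0:370].astype(int)
g=c.mean(2); sat=c.max(2)-c.min(2)
rim=((g>165)&(sat<30)).astype(np.uint8)
print(np.percentile(g,[10,30,50,70,90]))
n,l,st,ce=cv2.connectedComponentsWithStats(rim); i=1+st[1:,4].argmax(); print(st[i])
cs,_=cv2.findContours((l==i).astype(np.uint8),cv2.RETR_EXTERNAL,cv2.CHAIN_APPROX_NONE)
e=max(cs,key=len).reshape(-1,2)+[x0,y0]
w=onz(m,e,.06)[:,:2]; (cx,cy),r=cv2.minEnclosingCircle(w.astype(np.float32)); 
A=np.c_[2*w,np.ones(len(w))]; s=np.linalg.lstsq(A,(w**2).sum(1),rcond=None)[0]; print('rim',s[:2],np.sqrt(s[2]+s[0]**2+s[1]**2),cx,cy,r)
# dark slots inside radius 22 mm
ys,xs=np.mgrid[y0:185,x0:370]; W=onz(m,np.c_[xs.ravel(),ys.ravel()],.06)[:,:2]-s[:2]; rr=np.hypot(*W.T)
k=(g.ravel()<110)&(rr>.0155)&(rr<.0205); a=np.arctan2(W[k,1],W[k,0]); print(k.sum())
z=np.exp(2j*a).mean(); print('slot yaw',np.angle(z)/2,abs(z))
for sgn in (1,-1):
    q=W[k][sgn*(W[k]@[-.9,.44])>0]; print(len(q),q.mean(0)+s[:2], np.arctan2(*(sgn*q.mean(0))[::-1]))
E
```

```text
[150.66666667 162.         166.33333333 195.33333333 220.33333333]
[  11    0   74   74 3332]
rim [0.48383947 0.06569144] 0.033879525849874005 0.4795365333557129 0.06924080103635788 0.04225471615791321
111
slot yaw -0.7972746459249183 0.3822900831871371
39 [0.46730545 0.06430258] -3.057789235595365
72 [0.49124558 0.0497843 ] 2.006534251157122
```

```bash
cat > soc.py <<'E'
from h import *
im,m=load('w2')
x0,y0=285,100; c=im[y0:185,x0:370].astype(int)
g=c.mean(2); sat=c.max(2)-c.min(2)
rim=((g>185)&(sat<30)).astype(np.uint8)
n,l,st,ce=cv2.connectedComponentsWithStats(rim); i=1+st[1:,4].argmax(); print(st[i])
cs,hi=cv2.findContours((l==i).astype(np.uint8),cv2.RETR_CCOMP,cv2.CHAIN_APPROX_NONE)
cs=sorted(cs,key=len)[::-1]
def fit(w):
    A=np.c_[2*w,np.ones(len(w))]; s=np.linalg.lstsq(A,(w**2).sum(1),rcond=None)[0]; return s[:2],np.sqrt(s[2]+s[0]**2+s[1]**2)
C,r=fit(onz(m,cs[0].reshape(-1,2)+[x0,y0],.06)[:,:2]); print('rim',C,r)
w=onz(m,cs[1].reshape(-1,2)+[x0,y0],.06)[:,:2]; rr=np.hypot(*(w-C).T); print('hole radii',np.round(np.percentile(rr,[5,50,95]),4))
wb=w[rr<.0155]; print('bore',fit(wb))
ys,xs=np.mgrid[y0:185,x0:370]; W=onz(m,np.c_[xs.ravel(),ys.ravel()],.06)[:,:2]; 
C2=fit(wb)[0]
for cc in (C,C2):
    V=W-cc; rr=np.hypot(*V.T); k=(g.ravel()<150)&(rr>.015)&(rr<.0215)
    for sgn in (1,-1):
        q=V[k][sgn*(V[k]@[-.9,.44])>0]; print(len(q),q.mean(0), np.arctan2(*(sgn*q.mean(0))[::-1]))
    z=(np.exp(2j*np.arctan2(V[k,1],V[k,0]))).mean(); print('yaw',np.angle(z)/2+np.pi)
# lug of the carrier held, tip and bar sanity
E
python3 soc.py
```

```text
[  11    9   64   64 2265]
rim [0.48321315 0.05815396] 0.02963257670062493
hole radii [0.0138 0.0154 0.0226]
bore (array([0.48332379, 0.05757504]), np.float64(0.01460583576165542))
67 [-0.0162799   0.00792105] 2.6887595586032087
68 [ 0.01579246 -0.00865264] 2.640365801180802
yaw 2.6644466644914164
66 [-0.01598447  0.00833459] 2.6609576844854756
64 [ 0.01586745 -0.00811583] 2.6688058084459834
yaw 2.6649239167087693
```

```bash
python3 - <<'E'
from h import *
im,m=load('w2')
g=im[200:220,305:335].mean(2); k=(g>200).astype(np.uint8); n,l,st,ce=cv2.connectedComponentsWithStats(k); i=1+st[1:,4].argmax(); print(st[i]+[305,200,0,0,0],ce[i]+[305,200])
t=np.array([.53039,.02630]);yw=2.6778; X=np.array([np.cos(yw),np.sin(yw)]);Y=np.array([np.sin(yw),-np.cos(yw)])
u=ce[i]+[305,200]; tip=[u[0],st[i][1]+200-.3]
for p in(u,tip):
    w=onz(m,[p],.1769-.0369+.015)[0,:2]-t; print('tool xy',w@X,w@Y)
d=np.array([.4833,.0577])-t; print('to go',d@X,d@Y)
E
```

```text
[316 206   8   8  62] [319.5        209.38709677]
tool xy 0.0160519912912153 -0.00018042423293430243
tool xy 0.01866932487125397 -0.00018048240806642815
to go 0.056162101775604475 0.007017579650181877
```

Lug tip measures 18.7 mm out in the tool frame, against an expected 19, so the calibration agrees. Moving over the socket.

Request:
jog_arm([
  [0.028,0.0035,0,0,0,0,-1],
  [0.0282,0.0035,0,0,0,0,-1],
  [0,0,0.03,0,0,0.013,-1],
  [0,0,0.03,0,0,0,-1],
  [0,0,0,0,0,0,-1],
])

```text
time_s: 6.95
ee_pos: [0.4814, 0.0576, 0.1141]
eef_rot: [-3.139, -0.005, 2.666]
force: [0.9, -0.1, -1.2]
grip_width: 0.0161
grip_force: 25.0
```

Request:
jog_arm([
  [0,0,0,0,0,0,-1],
  [0,0,0,0,0,0,-1],
])

```text
time_s: 7.15
ee_pos: [0.4841, 0.0576, 0.1185]
eef_rot: [3.141, 0.002, 2.666]
force: [0.0, -0.3, -2.4]
grip_width: 0.0162
grip_force: 25.0
```

Request:
jog_arm([
  [0,0,0.004,0,0,0,-1],
  [0,0,0.005,0,0,0,-1],
  [0,0,0.005,0,0,0,-1],
  [0,0,0,0,0,0,-1],
  [0,0,0,0,0,0,-1],
])

```text
time_s: 7.65
ee_pos: [0.4832, 0.0576, 0.1028]
eef_rot: [-3.141, -0.0, 2.667]
force: [-1.1, -0.4, -1.3]
grip_width: 0.0158
grip_force: 25.0
```

```bash
python3 - <<'E'
from h import *
o=ctrl.get_obs(); print(o['ee_pos'],o['eef_rot'],o['force'],o['moment'])
im,m=grab('wrist','w3')
p=proj(m,[[.4833,.0577,.06]]);print(p); x,y=p[0].astype(int)
cv2.imwrite('pics/c4.png',cv2.resize(im[y-80:y+70,x-75:x+75],None,fx=4,fy=4,interpolation=cv2.INTER_CUBIC)[:,:,::-1])
E
```

```text
[0.48318802 0.05760676 0.10284289] [-3.14144903e+00 -3.20644651e-04  2.66677493e+00] [-1.10968348 -0.37927404 -1.25464542] [ 0.02690938 -0.14799298  0.04756329]
[[319.88186996 221.95261963]]
```

View pics/c4.png

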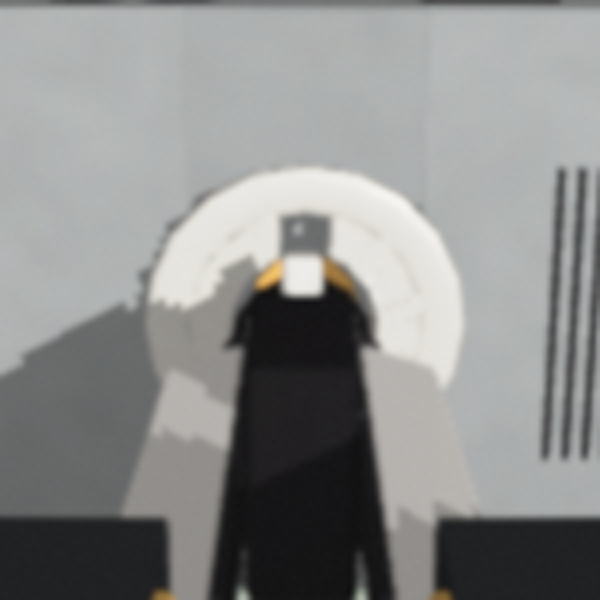

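The lug at x≈303 lines up with the slot at x≈305 in the crop. I'll descend gently and watch the force.

Request:
jog_arm([
  [0,0,0.003,0,0,0,-1],
  [0,0,0.003,0,0,0,-1],
  [0,0,0.003,0,0,0,-1],
  [0,0,0,0,0,0,-1],
])

```text
time_s: 8.1
ee_pos: [0.483, 0.0576, 0.0934]
eef_rot: [-3.141, -0.001, 2.667]
force: [0.8, -0.1, -0.9]
grip_width: 0.016
grip_force: 25.0
```

Request:
jog_arm([
  [0,0,0.002,0,0,0,-1],
  [0,0,0.002,0,0,0,-1],
  [0,0,0.001,0,0,0,-1],
  [0,0,0,0,0,0,-1],
])

```text
time_s: 8.5
ee_pos: [0.4832, 0.0576, 0.0888]
eef_rot: [-3.141, -0.0, 2.667]
force: [0.9, 0.0, -1.6]
grip_width: 0.016
grip_force: 25.0
```

Request:
jog_arm([
  [0,0,0.002,0,0,0,-1],
  [0,0,0.001,0,0,0,-1],
  [0,0,0,0,0,0,-1],
])

```text
time_s: 8.8
ee_pos: [0.4831, 0.0576, 0.0858]
eef_rot: [-3.141, -0.0, 2.667]
force: [-0.1, 0.1, -1.6]
grip_width: 0.0159
grip_force: 25.0
```

Request:
jog_arm([
  [0,0,0.002,0,0,0,-1],
  [0,0,0.002,0,0,0,-1],
  [0,0,0,0,0,0,-1],
])

```text
time_s: 9.1
ee_pos: [0.4834, 0.0576, 0.082]
eef_rot: [3.141, 0.0, 2.667]
force: [-0.1, 0.1, 3.7]
grip_width: 0.0159
grip_force: 25.0
```

Request:
jog_arm([
  [0,0,0.002,0,0,0,-1],
  [0,0,0.002,0,0,0,-1],
  [0,0,0,0,0,0,-1],
])

```text
time_s: 9.4
ee_pos: [0.4834, 0.0576, 0.0779]
eef_rot: [3.141, 0.0, 2.667]
force: [0.1, -0.5, 5.7]
grip_width: 0.0159
grip_force: 25.0
```

Request:
jog_arm([
  [0,0,0.002,0,0,0,-1],
  [0,0,0.002,0,0,0,-1],
  [0,0,0,0,0,0,-1],
])

```text
time_s: 9.7
ee_pos: [0.4834, 0.0576, 0.0741]
eef_rot: [3.141, 0.0, 2.667]
force: [-2.6, 0.1, 8.0]
grip_width: 0.0159
grip_force: 25.0
```

Request:
jog_arm([
  [0,0,0.002,0,0,0,-1],
  [0,0,0.002,0,0,0,-1],
  [0,0,0,0,0,0,-1],
], squeeze=40)

```text
time_s: 10.0
ee_pos: [0.4835, 0.0576, 0.0703]
eef_rot: [3.141, 0.001, 2.667]
force: [-2.6, 0.3, 10.1]
grip_width: 0.0159
grip_force: 40.0
```

```bash
python3 -c "
from h import *
o=ctrl.get_obs(); print(o['ee_pos'],o['force'],o['moment'],o['qpos'])"
```

```text
[0.48345793 0.05762614 0.07025816] [-2.64553078  0.34193807 10.11941776] [-0.05705649  0.50299315  0.01195861] [ 4.33933961e-02  3.25523342e-01  1.83319034e+00 -1.79100028e-06
  9.82279802e-01 -1.05265536e+00]
```

Depth is about 26.6 mm and the force matches the spring. Twisting clockwise (rz > 0).

Request:
jog_arm([
  [0,0,0,0,0,0.06,-1],
  [0,0,0,0,0,0.06,-1],
  [0,0,0,0,0,0.06,-1],
  [0,0,0,0,0,0.06,-1],
  [0,0,0,0,0,0.06,-1],
])

```text
time_s: 10.5
ee_pos: [0.484, 0.0577, 0.0707]
eef_rot: [3.14, 0.001, 2.364]
force: [-0.8, 0.1, 9.7]
grip_width: 0.0157
grip_force: 40.0
```

```bash
python3 -c "
from h import *
o=ctrl.get_obs(); print(o['ee_pos'],o['force'],o['moment'],o['qpos'])"
```

```text
[0.48402433 0.05766137 0.07069826] [-0.75194794  0.08675835  9.69079755] [ 0.082263   -0.07552103  0.03440175] [ 4.33874580e-02  3.25104643e-01  1.83251497e+00  5.82680544e-05
  9.81796433e-01 -7.50209709e-01]
```

Turning freely with no moment building up.

Request:
jog_arm([
  [0,0,0.0005,0,0,0.07,-1],
  [0,0,0,0,0,0.07,-1],
  [0,0,0,0,0,0.07,-1],
  [0,0,0,0,0,0.07,-1],
  [0,0,0,0,0,0.07,-1],
])

```text
time_s: 11.0
ee_pos: [0.4841, 0.0577, 0.0702]
eef_rot: [3.139, 0.001, 2.014]
force: [-0.3, -0.0, 10.4]
grip_width: 0.0159
grip_force: 40.0
```

Request:
jog_arm([
  [0,0,0,0,0,0.07,-1],
  [0,0,0,0,0,0.07,-1],
  [0,0,0,0,0,0.07,-1],
  [0,0,0,0,0,0.07,-1],
  [0,0,0,0,0,0.04,-1],
])

```text
time_s: 11.5
ee_pos: [0.4841, 0.0576, 0.0703]
eef_rot: [3.139, 0.0, 1.694]
force: [0.9, 0.0, 10.3]
grip_width: 0.0153
grip_force: 40.0
```

Request:
jog_arm([
  [0,0,0,0,0,0.04,-1],
  [0,0,0,0,0,0,-1],
])

```text
time_s: 11.7
ee_pos: [0.4842, 0.0576, 0.0703]
eef_rot: [3.139, 0.0, 1.655]
force: [0.9, 0.2, 9.9]
grip_width: 0.0156
grip_force: 40.0
```

```bash
python3 -c "
from h import *
o=ctrl.get_obs(); print(o['ee_pos'],o['force'],o['moment'],o['eef_rot'])"
```

```text
[0.48416233 0.05764657 0.07027515] [0.90748348 0.22209534 9.93808369] [-0.00203886 -0.18995862 -0.00659365] [3.13908680e+00 8.81492488e-05 1.65537868e+00]
```

Request:
jog_arm([
  [0,0,0,0,0,0.03,-1],
  [0,0,0,0,0,0.03,-1],
  [0,0,0,0,0,0.015,-1],
  [0,0,0,0,0,0,-1],
])

```text
time_s: 12.1
ee_pos: [0.4842, 0.0576, 0.0703]
eef_rot: [3.139, -0.0, 1.581]
force: [0.6, -0.5, 10.1]
grip_width: 0.0157
grip_force: 40.0
```

```bash
cat > o.py <<'E'
from h import *
o=ctrl.get_obs(); print(o['ee_pos'],o['force'],o['moment'],o['eef_rot'],o['time_s'])
E
python3 o.py
```

```text
[0.48420811 0.05763851 0.07030448] [ 0.59655719 -0.49255053 10.14091977] [-0.0182289  -0.12201452  0.01402103] [ 3.13894669e+00 -9.94793848e-05  1.58121710e+00] 12.1
```

Request:
jog_arm([
  [0,0,0,0,0,0.015,-1],
  [0,0,0,0,0,0,-1],
])

```text
time_s: 12.3
ee_pos: [0.4842, 0.0576, 0.0703]
eef_rot: [3.139, -0.0, 1.566]
force: [1.1, 0.1, 10.0]
grip_width: 0.0157
grip_force: 40.0
```

```bash
python3 o.py
```

```text
[0.48421757 0.05764572 0.07028577] [1.12090426 0.13321614 9.98787448] [-0.05250277 -0.20295836  0.02259229] [ 3.13894252e+00 -1.61356820e-04  1.56630372e+00] 12.3
```

Request:
jog_arm([
  [0,0,0,0,0,0.012,-1],
  [0,0,0,0,0,0,-1],
])

```text
time_s: 12.5
ee_pos: [0.4842, 0.0577, 0.0703]
eef_rot: [3.139, -0.0, 1.554]
force: [1.9, 0.9, 9.6]
grip_width: 0.0159
grip_force: 40.0
```

```bash
python3 o.py
```

```text
[0.48423478 0.05765867 0.07031912] [1.92990946 0.92572758 9.57045433] [-0.04906488 -0.24593445  0.02920112] [ 3.13889425e+00 -1.58894469e-04  1.55447334e+00] 12.5
```

Request:
jog_arm([
  [0,0,0,0,0,0.012,-1],
  [0,0,0,0,0,0,-1],
])

```text
time_s: 12.7
ee_pos: [0.4843, 0.0576, 0.0703]
eef_rot: [3.139, -0.0, 1.542]
force: [1.1, 0.4, 10.6]
grip_width: 0.0155
grip_force: 40.0
```

```bash
python3 o.py
```

```text
[0.48430537 0.05763665 0.07032752] [ 1.1398724   0.3938142  10.55680285] [-0.06452598 -0.28019554  0.04758119] [ 3.13870390e+00 -1.76532714e-04  1.54249574e+00] 12.7
```

Request:
jog_arm([
  [0,0,0,0,0,0.01,-1],
  [0,0,0,0,0,0,-1],
])

```text
time_s: 12.9
ee_pos: [0.4844, 0.0576, 0.0703]
eef_rot: [3.138, -0.0, 1.533]
force: [2.0, -0.5, 9.2]
grip_width: 0.0158
grip_force: 40.0
```

```bash
python3 o.py
```

```text
[0.48440774 0.05758793 0.07033786] [ 2.00172006 -0.46763737  9.22161681] [-0.06846484 -0.48894556  0.09836398] [ 3.13843017e+00 -1.49107149e-04  1.53256664e+00] 12.9
```

Request:
jog_arm([
  [0,0,0,0,0,0.01,-1],
  [0,0,0,0,0,0,-1],
])

```text
time_s: 13.1
ee_pos: [0.4845, 0.0576, 0.0703]
eef_rot: [3.138, -0.0, 1.523]
force: [2.1, -1.2, 9.0]
grip_width: 0.016
grip_force: 40.0
```

```bash
python3 o.py
```

```text
[0.4845069  0.05756571 0.07034052] [ 2.06528355 -1.20454902  8.99765329] [-0.16440828 -0.63181879  0.14351725] [ 3.13819717e+00 -9.52047395e-05  1.52273285e+00] 13.1
```

Request:
jog_arm([
  [0,0,0,0,0,0.008,-1],
  [0,0,0,0,0,0,-1],
])

```text
time_s: 13.3
ee_pos: [0.4846, 0.0575, 0.0703]
eef_rot: [3.138, -0.0, 1.515]
force: [3.7, -0.9, 9.4]
grip_width: 0.0154
grip_force: 40.0
```

```bash
python3 o.py
```

```text
[0.4845606  0.05754077 0.07034849] [ 3.74630665 -0.89342763  9.40959417] [-0.16267708 -0.75020362  0.23051151] [ 3.13802966e+00 -7.04632875e-05  1.51489103e+00] 13.3
```

Request:
jog_arm([
  [0,0,0,0,0,0.01,-1],
  [0,0,0,0,0,0,-1],
])

```text
time_s: 13.5
ee_pos: [0.4846, 0.0575, 0.0704]
eef_rot: [3.138, -0.0, 1.505]
force: [4.1, -0.2, 7.5]
grip_width: 0.0158
grip_force: 40.1
```

```bash
python3 o.py
```

```text
[0.48463866 0.05753871 0.07037047] [ 4.05594053 -0.2204195   7.46885165] [-0.19054873 -0.81076412  0.32663576] [ 3.13783153e+00 -8.84757877e-05  1.50500464e+00] 13.5
```

The moment is climbing steadily to 0.33 N·m, roughly 17 N at the lugs, so this is the stop. I'll ease back to the notch and rise slowly.

Request:
jog_arm([
  [0,0,0,0,0,-0.04,-1],
  [0,0,0,0,0,-0.04,-1],
  [0,0,0,0,0,-0.03,-1],
  [0,0,-0.002,0,0,0,-1],
  [0,0,-0.001,0,0,0,-1],
])

```text
time_s: 14.0
ee_pos: [0.4842, 0.0576, 0.0733]
eef_rot: [3.139, 0.0, 1.615]
force: [2.2, 0.1, 9.4]
grip_width: 0.0157
grip_force: 40.0
```

```bash
python3 o.py
```

```text
[0.48422847 0.05762411 0.07331586] [2.24937605 0.0677044  9.42522425] [-0.09584222 -0.46848339  0.05812126] [3.13889498e+00 3.06556492e-05 1.61491266e+00] 14.0
```

Request:
jog_arm([
  [0,0,-0.001,0,0,0,-1],
  [0,0,-0.001,0,0,0,-1],
  [0,0,0,0,0,0,-1],
])

```text
time_s: 14.3
ee_pos: [0.4842, 0.0576, 0.0752]
eef_rot: [3.139, 0.0, 1.615]
force: [2.7, 0.5, 6.8]
grip_width: 0.0156
grip_force: 40.0
```

```bash
python3 o.py
```

```text
[0.48422751 0.05760272 0.07522277] [2.71974473 0.47127008 6.80165949] [-0.04084962 -0.5057544  -0.03069075] [3.13885950e+00 3.55979624e-05 1.61481374e+00] 14.3
```

Request:
jog_arm([
  [0,0,-0.001,0,0,0,-1],
  [0,0,-0.0007,0,0,0,-1],
  [0,0,0,0,0,0,-1],
])

```text
time_s: 14.6
ee_pos: [0.4842, 0.0576, 0.0768]
eef_rot: [3.139, 0.0, 1.615]
force: [3.2, 0.5, 6.4]
grip_width: 0.0156
grip_force: 40.0
```

```bash
python3 o.py
```

```text
[0.48424207 0.05760434 0.07679511] [3.16535054 0.46590023 6.40048141] [-0.06634906 -0.59403812  0.0015146 ] [3.13886583e+00 3.13615847e-05 1.61477982e+00] 14.6
```

Request:
jog_arm([
  [0,0,-0.0005,0,0,0,-1],
  [0,0,0,0,0,0,-1],
])

```text
time_s: 14.8
ee_pos: [0.4842, 0.0576, 0.0769]
eef_rot: [3.139, -0.0, 1.615]
force: [6.1, 0.5, 1.2]
grip_width: 0.016
grip_force: 40.0
```

```bash
python3 o.py
```

```text
[0.48419485 0.05762435 0.07693334] [6.12542854 0.50400198 1.16514727] [-0.01845939 -1.29667714  0.00772234] [ 3.13901969e+00 -8.75592836e-06  1.61477668e+00] 14.8
```

It has seated in the notch at 20 mm, where the catches now take the spring load. Releasing.

Request:
jog_arm([
  [0,0,0,0,0,0,-1],
  [0,0,0,0,0,0,-0.3],
  [0,0,0,0,0,0,-0.3],
  [0,0,0,0,0,0,-0.3],
  [0,0,0,0,0,0,-0.3],
], squeeze=5)

```text
time_s: 15.3
ee_pos: [0.483, 0.0576, 0.0764]
eef_rot: [-3.141, -0.0, 1.615]
force: [0.2, 0.2, -0.2]
grip_width: 0.0329
grip_force: 0.0
```

Request:
jog_arm([
  [0,0,-0.005,0,0,0,-0.3],
  [0,0,-0.015,0,0,0,-0.3],
  [0,0,-0.02,0,0,0,-0.3],
  [0,0,-0.03,0,0,0,-0.3],
  [0,0,-0.03,0,0,0,-0.3],
])

```text
time_s: 15.8
ee_pos: [0.4829, 0.0576, 0.1779]
eef_rot: [-3.141, -0.0, 1.615]
force: [0.1, -0.5, 0.6]
grip_width: 0.0331
grip_force: 0.0
```

Request:
jog_arm([
  [-0.03,0,-0.02,0,0,0,-0.3],
  [-0.03,0,0,0,0,0,-0.3],
  [-0.01,0,0,0,0,0,-0.3],
  [0,0,0,0,0,0,-0.3],
  [0,0,0,0,0,0,-0.3],
])

```text
time_s: 16.3
ee_pos: [0.4861, -0.0117, 0.1963]
eef_rot: [-3.141, -0.0, 1.615]
force: [0.2, 1.0, -0.3]
grip_width: 0.0333
grip_force: 0.0
```

```bash
python3 o.py; python3 - <<'E'
from h import *
im,m=grab('wrist','w5'); s,ms=grab('scene','s5')
P=[[.4833,.0577,.106],[.4833,.0577,.07]]; print(proj(m,P),proj(ms,P))
x,y=proj(m,P)[0].astype(int); x=np.clip(x,100,540); y=np.clip(y,100,300)
u,v=proj(ms,P)[0].astype(int)
a=cv2.resize(im[y-100:y+100,x-100:x+100],(400,400),interpolation=cv2.INTER_CUBIC); b=cv2.resize(s[v-40:v+60,u-50:u+50],(400,400),interpolation=cv2.INTER_CUBIC)
cv2.imwrite('pics/c5.png',np.hstack([a,b])[:,:,::-1])
E
```

```text
[ 0.48609632 -0.0117454   0.19633044] [ 0.18193313  1.04657912 -0.28107533] [-0.04899831 -0.07430808 -0.02134173] [-3.14077680e+00 -3.40863327e-04  1.61455431e+00] 16.3
[[320.66071266 126.32687639]
 [320.51367778 125.79589372]] [[327.25745561 195.65005759]
 [327.18796847 210.39644971]]
```

View pics/c5.png

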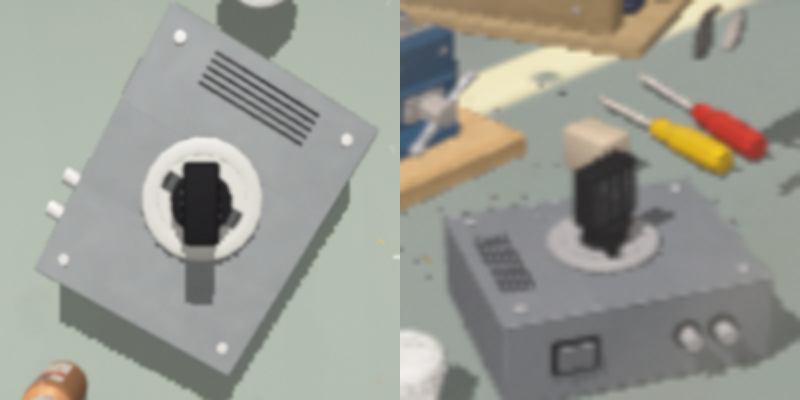

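The carrier stands upright in the socket with its bar turned about 60° from the open slots. The tub and bottle are still in place beside the box, and the brick behind it.

```bash
python3 -c "
from station import ctrl
print(ctrl.hand_in())"
```

```text
the job is handed in; nothing more can be done
None
```

The fuse carrier is locked upright in the bayonet socket at 20 mm depth and the job is handed in at about 16.4 s; pressing peaked around 12 N, twisting around 17 N, and no bystander was touched.

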